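# Tap the sample pots shut and start the shaker

## Task

The three white sample pots on the bench shaker have their caps standing open: with light taps or pushes of a fingertip from above, close each cap fully home, first the shortest pot, then the middle one, then the tallest, and only then press the shaker's round start key and let it come back up. Be gentle, leave the pots standing in their places without lifting or tipping them, and do not press the square stop key or disturb anything else.

Things in the scene. Friction and masses are not known exactly. Their poses are not given: they have to be found in the camera images.
- shaker: bench shaker, fixed, off-white, 300 mm (x) by 240 mm (y); origin: centre of its underside on the table. Its -x end, nearest the robot, is a control ledge 60 mm above the table with two keys and a dark display between. The rest is a platform: dark mat 72 mm above the table, rail 8 mm above the mat all round; on it 3 capped pots and an amber bottle, about 100 mm apart in two rows, in any arrangement.
- short_pot: the shortest of three loose white plastic pots standing on the shaker's mat: round, 56 mm diameter, shoulder 30 mm above its underside, with a neck on which a grey cap slides. About 0.16 kg. Origin: centre of its underside; z up.
- short_cap_top (a point): centre of the top face of that pot's cap (grey disc with a pale inlay, 52 mm diameter, 12 mm thick); moves with the cap. With the cap fully home it lies 42 mm above the pot's underside; fully raised, 50 mm.
- short_cap (a joint): how far that cap is pushed down, m: 0 is fully raised (8 mm gap between cap and shoulder), 0.008 is fully home with the cap on the shoulder. It starts at 0 to 2 mm, takes about 4 N to push down, stays where it is left, and meets a firm stop when home.
- middle_pot: the middle-height of three loose white plastic pots standing on the shaker's mat: round, 56 mm diameter, shoulder 48 mm above its underside, with a neck on which a grey cap slides. About 0.16 kg. Origin: centre of its underside; z up.
- middle_cap_top (a point): centre of the top face of that pot's cap (grey disc with a pale inlay, 52 mm diameter, 12 mm thick); moves with the cap. With the cap fully home it lies 60 mm above the pot's underside; fully raised, 68 mm.
- middle_cap (a joint): how far that cap is pushed down, m: 0 is fully raised (8 mm gap between cap and shoulder), 0.008 is fully home with the cap on the shoulder. It starts at 0 to 2 mm, takes about 4 N to push down, stays where it is left, and meets a firm stop when home.
- tall_pot: the tallest of three loose white plastic pots standing on the shaker's mat: round, 56 mm diameter, shoulder 66 mm above its underside, with a neck on which a grey cap slides. About 0.16 kg. Origin: centre of its underside; z up.
- tall_cap_top (a point): centre of the top face of that pot's cap (grey disc with a pale inlay, 52 mm diameter, 12 mm thick); moves with the cap. With the cap fully home it lies 78 mm above the pot's underside; fully raised, 86 mm.
- tall_cap (a joint): how far that cap is pushed down, m: 0 is fully raised (8 mm gap between cap and shoulder), 0.008 is fully home with the cap on the shoulder. It starts at 0 to 2 mm, takes about 4 N to push down, stays where it is left, and meets a firm stop when home.
- start_key_top (a point): centre of the top face of the round start key, off-white, 26 mm diameter, on a 40 mm square grey base at the left or right end of the control ledge (the two keys may change places). 77 mm above the table when up; moves with the key.
- start_key (a joint): travel of the round start key, m: 0 is up, 0.005 fully down. Sprung: about 1.2 N starts it, 4 N holds it fully down, and it comes back up when let go. Past about 3 mm it counts as pressed.
- stop_key_top (a point): centre of the top face of the square stop key, off-white, 26 mm wide, on a 40 mm square grey base at the left or right end of the control ledge (the two keys may change places). 77 mm above the table when up; moves with the key.
- stop_key (a joint): travel of the square stop key, m: 0 is up, 0.005 fully down. Sprung: about 1.2 N starts it, 4 N holds it fully down, and it comes back up when let go. Not to be pressed.
- amber_bottle: amber bottle on the shaker's mat, 48 mm wide, about 80 mm tall; loose bystander, leave it alone. Origin: centre of its underside.
- tube_rack: white rack with capped tubes, 130 by 55 mm, 88 mm tall, left of the shaker; loose bystander, leave it alone. Origin: centre of its underside.
- beaker: glass beaker, 68 mm wide, 85 mm tall, right of the shaker; loose bystander, leave it alone. Origin: centre of its underside.
- dish_stack: stack of flat clear dishes, 94 mm wide, 32 mm tall; loose bystander, leave it alone. Origin: centre of its underside.
- marker_pen: marker pen lying down, about 135 mm long; loose bystander, leave it alone. Origin: centre of its underside.
- tip_box: grey pipette-tip box with clear lid, 124 by 89 mm, 63 mm tall; loose bystander, leave it alone. Origin: centre of its underside.
- wash_bottle: white bottle, 70 mm wide, about 160 mm tall; loose bystander, leave it alone. Origin: centre of its underside.
Mind the look-alikes: they are no part of the job. What is shaped like the middle_pot but purple is not meant. What is shaped like the tall_pot but red is not meant.

How it is judged:
On the way, in this order (a step that is already met when the one before it is completed fails the run):
1. the shortest pot's cap is fully home (value of joint short_cap above 0.0065 m), for 0.05 s.
2. the middle pot's cap is fully home (value of joint middle_cap above 0.0065 m), for 0.05 s.
3. the tallest pot's cap is fully home (value of joint tall_cap above 0.0065 m), for 0.05 s.
4. the start key is pressed (value of joint start_key above 0.003 m), for 0.03 s.
At the end, for the whole second after the job is handed in: All three caps are home (within 1.5 mm of the stop), the pots stand upright and at rest on the mat within 20 mm of where they started, both keys are up, and the bystanders are within 25 mm of where they started (value of joint each of short_cap, middle_cap, tall_cap above 0.0065 m and value of joint each of start_key, stop_key below 0.001 m and distance of each of short_pot, middle_pot, tall_pot from where it was at the start of the episode below 0.02 m and angle between each of short_pot, middle_pot, tall_pot's own z axis and vertical below 0.1 rad and linear speed of each of short_pot, middle_pot, tall_pot below 0.02 m/s and height (world z) of each of short_pot, middle_pot, tall_pot below 0.078 m and distance of each of amber_bottle, tube_rack, beaker, dish_stack, marker_pen, tip_box, wash_bottle from where it was at the start of the episode below 0.025 m); the robot touches nothing.
It fails at once if a pot is lifted, tipped or shoved out of its place (raised 10 mm, tilted 0.25 rad or moved 25 mm) (height (world z) of any of short_pot, middle_pot, tall_pot above 0.082 m or angle between any of short_pot, middle_pot, tall_pot's own z axis and vertical above 0.25 rad or distance of any of short_pot, middle_pot, tall_pot from where it was at the start of the episode above 0.025 m).
It fails at once if a pot, its cap or the shaker with its keys is pushed harder than 30 N (contact force between any of the fingers, the arm and short_pot above 30 N or contact force between any of the fingers, the arm and middle_pot above 30 N or contact force between any of the fingers, the arm and tall_pot above 30 N or contact force between any of the fingers, the arm and shaker above 30 N or contact force between any of the fingers, the arm and start_key above 30 N).
It fails at once if the start key is pressed while a cap is still open (value of joint start_key above 0.003 m and value of joint any of short_cap, middle_cap, tall_cap below 0.006 m).
It fails at once if the stop key is pressed (more than 1.5 mm) (value of joint stop_key above 0.0015 m).
It fails at once if a bystander is moved more than 25 mm or tipped over (distance of any of amber_bottle, tube_rack, beaker, dish_stack, marker_pen, tip_box, wash_bottle from where it was at the start of the episode above 0.025 m or angle between any of amber_bottle, tube_rack, beaker, dish_stack, tip_box, wash_bottle's own z axis and vertical above 0.4 rad).
It also fails if it takes over 54 s, if anything falls off the work surface, if the arm or the gripper's body presses on something with over 40 N, if the wrist force passes 120 N, or if a joint passes its speed limit or range.

## Robot

A 7-joint arm with a two-finger parallel gripper is mounted at the origin on the work surface. World frame = base frame: x ahead of the robot, y to its left, z up, the work surface at z = 0. Lengths are in m, angles in rad, forces in N, time in s.
With the tool pointing down it reaches from about 0.425 to 1.025 m from the base axis. Payload 3.6 kg.
Tool frame: the origin (TCP) lies at the very end of the fingers, on their centre line; the grasp point (between the pads) lies 19 mm behind it; z points along the fingers, x is the direction in which the jaws open and shut, and the axes are right-handed (so a half turn about z gives the same grasp; the last joint's range is limited). The gripper opens to 85 mm and grips with 20 to 120 N. Pads are 22 mm wide; open, the fingers measure 114 mm over their backs; the gripper's body (76 mm by 85 mm) begins 54 mm behind the grasp point. The pads swing forward as they close: fully open they stand 13 mm farther back than shut.
Start: joints at [-1.381, 0.591, 0.048, 1.609, -0.033, 0.943, -0.034], TCP at [0.202, 0.696, 0.231] pointing down, gripper open.
Joint ranges: [-2.69, 2.69], [-0.47, 2.24], [-1.27, 1.36], [0.19, 2.51], [-1.53, 4.68], [0.08, 2.07], [-3.09, 3.09]. Speed limits (rad/s): [2.57, 2.57, 3.14, 3.14, 3.14, 3.14, 3.14].

## Interface

Orientations are given as [roll, pitch, yaw] about the fixed x, y, z axes, in that order (R = Rz(yaw) Ry(pitch) Rx(roll)).
In Python, from station import status, snapshot, camera_info, ticket gives the robot as it stands.
- The arm moves only by the shell command python3 -m pendant 'ROWS' [FORCE]. ROWS is JSON, a list of rows, each a list of 7 numbers: the shift along the tool's x, y, z in m, then the turn, a rotation vector about the tool's x, y, z in degrees, then the opening, from 0 (shut) to 1 (fully open). A call has 1 to 8 rows; each row shifts and turns the commanded pose from where the row before left it, along the tool's axes as they then stand; what a row does not reach is not made up. A row lasts 1/12 s, in which the tool goes at most 41.7 mm and 7.16 degrees, less where a joint would pass 70% of its speed; a pose out of reach is approached as far as the arm can. A call is refused whole if a number of a shift passes 0.0417 or a number of a turn 7.16, either way. A call with a gripper value outside its range is refused whole. The fingers move at their own pace and stop on an object; FORCE is the grip in N (left out, the last holds). Time passes only in rows, so rows that do not move let the fingers close. It gives the time, the measured TCP pose, the force and the opening at its end, in the units of the state.
- status.read_state(): the state, without advancing time (a new reading comes with each control period).
- snapshot(name): name is "scene" or "side" or "wrist"; returns the picture (420x560x3 uint8, red, green, blue); there is no depth.
- camera_info(name): a dict with "fovy" (degrees; the focal length in pixels is half the picture's height over the tangent of half this angle, whatever the lens; pixels are square), "cx", "cy" (the principal point, pixels), "k1" (the pictures are not rectified: a ray, as slopes to the right and down, at radius r is drawn at 1 + k1 r^2 times it, then the intrinsics apply), "R" (3x3) and "t" (3): a world point X has camera coordinates R X + t. Camera axes: x right, y down, z forward; pixel columns grow to the right and rows downward; lengths in m; the calibration is good to about 2 mm. A picture is of the moment at which its call begins: read the wrist's pose just before it. camera_info takes no time and is no camera call; for the wrist camera it gives the pose at the moment of the call.
- ticket.sign_off(): hands the job in, once; it reports no verdict.
The state is a dict: "clock": time; "joints": joint angles; "joint_velocities": joint speeds; "effort": joint torques, N m; "position": TCP position; "tool_rot": TCP orientation; "wrist_force": force on the tool from outside, world axes, zero at the start; "torque": the same for the moment, N m; "gripper_width": opening from 0.0 (shut) to 1.0 (fully open).
Only numpy, scipy, OpenCV 4.12 (cv2) and the standard library are available. Lean on these libraries where they do the work, as an engineer would, in place of code of your own. Each camera call takes 0.05 s, during which the arm holds its last target.

## Working session

There is one attempt and no reset: what is moved stays moved. The work goes in short steps, Python scripts to look and compute and a shell command to move; the robot and the scene stay as the last step left them, time stands still between calls to the robot, and variables do not carry over. Pictures are saved under pics/ and viewed, and the job is handed in when it is done.

```bash
mkdir -p pics; ls; python3 - <<'E'
from station import status, snapshot, camera_info
import cv2
s=status.read_state();print(s)
for n in ("scene","side","wrist"):
    i=camera_info(n);print(n,i)
    cv2.imwrite(f"pics/{n}0.png",snapshot(n)[:,:,::-1])
E
```

```text
pics
{'clock': 0.0, 'joints': array([-1.3815193 ,  0.59213011,  0.04830574,  1.60982051, -0.03328561,
        0.94268648, -0.03368905]), 'joint_velocities': array([ 2.16706889e-04, -4.52559542e-05,  4.75678384e-04, -8.04810266e-04,
        8.39445060e-05,  3.72116660e-04,  2.18451946e-03]), 'effort': array([ 2.14985816e-04, -5.48690701e+01,  1.54691130e+00, -1.98127842e+01,
        9.42940882e-03,  9.19743528e-03,  5.70528425e-07]), 'position': array([0.20206324, 0.69541797, 0.23013385]), 'tool_rot': array([3.14145074e+00, 2.23537777e-03, 1.28811426e+00]), 'wrist_force': array([-0.60725098, -0.46978934, -0.0529562 ]), 'torque': array([ 0.04192992, -0.0363046 , -0.00200513]), 'gripper_width': 1.000740326969226}
scene {'fovy': 53.34790885909342, 'cx': 280.06948713897475, 'cy': 205.5270754676498, 'k1': 0.026570599002689838, 'R': array([[ 0.46475801,  0.88536774, -0.01113344],
       [ 0.74081943, -0.3957053 , -0.54277424],
       [-0.48496037,  0.24401081, -0.83980484]]), 't': array([-0.25687957, -0.30833843,  1.51306252])}
side {'fovy': 51.96699187752655, 'cx': 280.8079488016336, 'cy': 210.42181461692235, 'k1': 0.0029962192967284127, 'R': array([[-9.93878848e-01, -1.10474944e-01,  3.50613949e-04],
       [-8.02219024e-02,  7.19520532e-01, -6.89822187e-01],
       [ 7.59557937e-02, -6.85627807e-01, -7.23978748e-01]]), 't': array([0.50872734, 0.11618979, 1.17768356])}
wrist {'fovy': 68.32434311176463, 'cx': 285.8784263986973, 'cy': 205.1435817484451, 'k1': -0.04033882160907258, 'R': array([[ 0.27856244,  0.96041428, -0.002717  ],
       [ 0.92078027, -0.26626036,  0.28507737],
       [ 0.27306895, -0.08191361, -0.95850066]]), 't': array([-0.72462096, -0.03724185,  0.37972417])}
```

View pics/scene0.png

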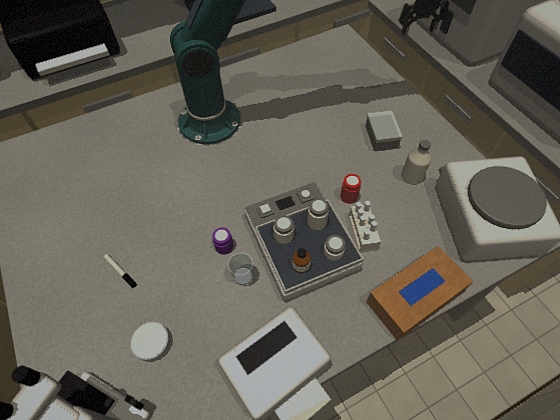

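View pics/side0.png

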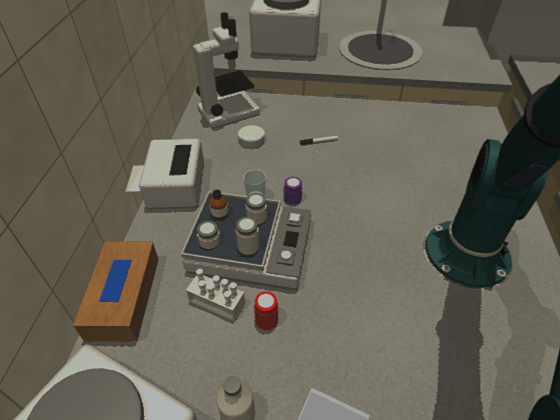

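View pics/wrist0.png

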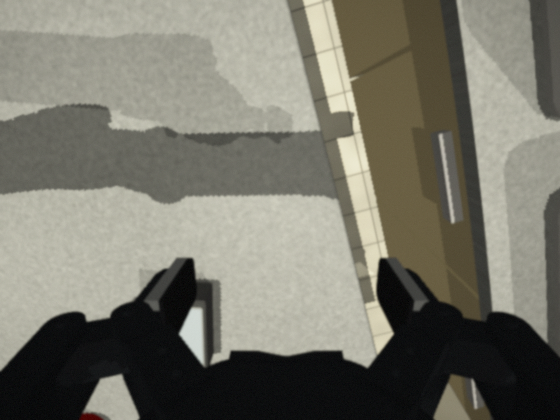

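The overview shows the shaker at around (300,238) in the scene picture, with its keys on the ledge at (265,210) and (305,195). In the side picture it is around (245,240). I'll enlarge both.

```bash
python3 - <<'E'
import cv2
a=cv2.imread("pics/scene0.png")[170:310,230:400];cv2.imwrite("pics/sc_z.png",cv2.resize(a,None,fx=4.2,fy=4.2,interpolation=cv2.INTER_CUBIC))
a=cv2.imread("pics/side0.png")[175:300,170:330];cv2.imwrite("pics/si_z.png",cv2.resize(a,None,fx=4.6,fy=4.6,interpolation=cv2.INTER_CUBIC))
E
```

```text
(no output)
```

View pics/sc_z.png

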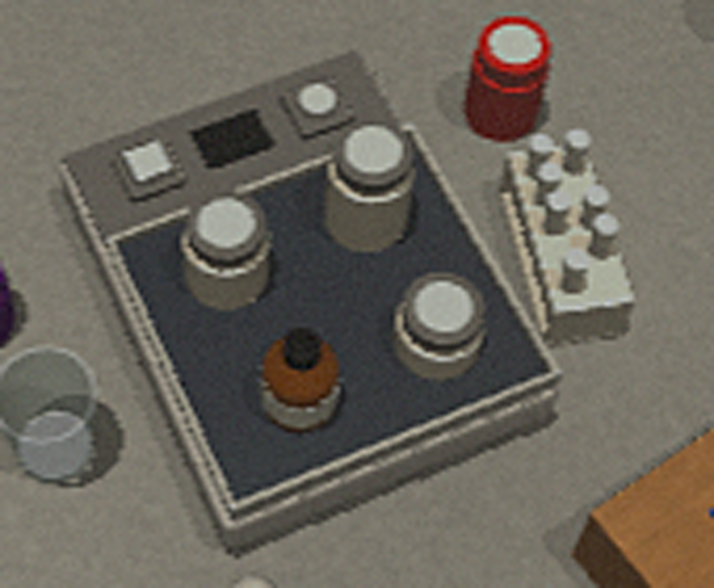

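View pics/si_z.png

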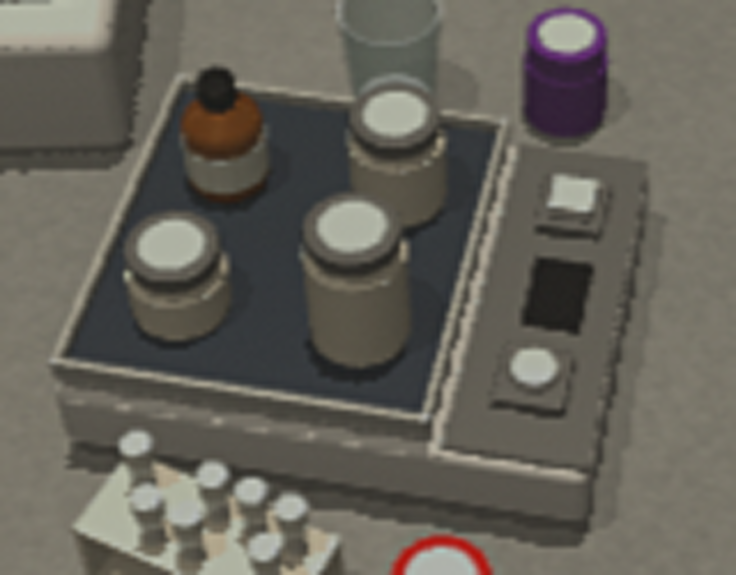

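The layout is clear. In the scene crop, the short pot is right-bottom (440,310), the middle pot is left (225,230) and the tall pot is top (372,155). The round start key is at (317,98), near the tall pot and the rack, and the square stop key is at (147,160). Next I'll find the bright inlays and triangulate.

```bash
cat > h.py <<'E'
import numpy as np, cv2
def ray(info,u,v,H=420):
    f=H/2/np.tan(np.radians(info['fovy']/2))
    d=np.array([(u-info['cx'])/f,(v-info['cy'])/f]);p=d.copy()
    for _ in range(20): p=d/(1+info['k1']*(p@p))
    R=np.array(info['R']);t=np.array(info['t'])
    return -R.T@t, R.T@np.array([p[0],p[1],1.])
def onz(info,u,v,z):
    o,d=ray(info,u,v); return o+d*(z-o[2])/d[2]
def tri(rs):
    A=0;b=0
    for o,d in rs:
        d=d/np.linalg.norm(d);P=np.eye(3)-np.outer(d,d);A=A+P;b=b+P@o
    return np.linalg.solve(A,b)
def blob(img,seed,r,thr=None):
    g=cv2.GaussianBlur(cv2.cvtColor(img,cv2.COLOR_RGB2GRAY),(0,0),0.6)
    x,y=map(int,seed);c=g[y-r:y+r+1,x-r:x+r+1]
    c=cv2.resize(c,None,fx=4,fy=4,interpolation=cv2.INTER_CUBIC)
    m=(c>(thr or 160)).astype(np.uint8)
    n,l,s,ce=cv2.connectedComponentsWithStats(m)
    k=l[c.shape[0]//2,c.shape[1]//2]
    if k==0: k=1+np.argmax(s[1:,4])
    cx,cy=ce[k];return (cx+.5)/4-.5+x-r,(cy+.5)/4-.5+y-r,s[k,4]/16
E
python3 - <<'E'
from h import *
from station import camera_info
S={n:cv2.imread(f"pics/{n}0.png")[:,:,::-1].copy() for n in("scene","side")}
I={n:camera_info(n) for n in S}
T={'short':((230+441/4.2,170+305/4.2),(170+170/4.6,175+245/4.6),.121),
'middle':((230+225/4.2,170+223/4.2),(170+393/4.6,175+115/4.6),.139),
'tall':((230+373/4.2,170+148/4.2),(170+352/4.6,175+226/4.6),.157),
'start':((230+317/4.2,170+98/4.2),(170+534/4.6,175+367/4.6),.077),
'stop':((230+147/4.2,170+160/4.2),(170+574/4.6,175+195/4.6),.077)}
for k,(a,b,z) in T.items():
    p=blob(S['scene'],a,10);q=blob(S['side'],b,10)
    print(k,np.round(p,1),np.round(q,1),'tri',np.round(tri([ray(I['scene'],*p[:2]),ray(I['side'],*q[:2])]),4),'plane',np.round(onz(I['scene'],*p[:2],z),4),np.round(onz(I['side'],*q[:2],z),4))
E
```

```text
short [335.1 242.6 104.9] [206.7 227.6  99.1] tri [0.6879 0.0936 0.1236] plane [0.6871 0.0947 0.121 ] [0.6885 0.0912 0.121 ]
middle [283.3 222.6  98.6] [255.4 199.2  83.9] tri [ 0.579  -0.0027  0.1405] plane [ 0.5785 -0.0022  0.139 ] [ 0.5791 -0.0044  0.139 ]
tall [318.4 205.2  96.4] [246.1 223.7 104.8] tri [0.5851 0.1007 0.159 ] plane [0.5843 0.1016 0.157 ] [0.5853 0.0987 0.157 ]
start [305.2 193.   32.1] [285.6 254.1  45.8] tri [0.4868 0.1194 0.0782] plane [0.4864 0.1199 0.077 ] [0.4867 0.1183 0.077 ]
stop [264.7 207.8  46.3] [294.2 216.6  46.9] tri [ 0.4769 -0.0099  0.0782] plane [ 0.4767 -0.0094  0.077 ] [ 0.4767 -0.0113  0.077 ]
```

```bash
cat >> h.py <<'E'
from scipy.spatial.transform import Rotation as Rn
from station import status
CAP={'short':(.6879,.0936),'middle':(.579,-.0027),'tall':(.5851,.1007),'start':(.4868,.1194),'stop':(.4769,-.0099)}
def go(x,y,z):
    s=status.read_state();R=Rn.from_euler('xyz',s['tool_rot'])
    d=np.array([x,y,z])-s['position']
    print('t',round(s['clock'],2),'pos',np.round(s['position'],4),'rot',np.round(np.degrees(s['tool_rot']),1),'F',np.round(s['wrist_force'],2),'g',round(s['gripper_width'],3),'tool shift mm',np.round(1000*R.inv().apply(d),1))
E
python3 -c "
from h import *
from station import camera_info
go(.6879,.0936,.2)
i=camera_info('wrist');s=status.read_state();R=Rn.from_euler('xyz',s['tool_rot'])
print('cam in tool',R.inv().apply(-np.array(i['R']).T@np.array(i['t'])-s['position']))"
python3 -m pendant '[[-0.01,0.015,0,0,0,0,0.5],[-0.022,0.032,0,0,0,0,0],[-0.022,0.032,0,0,0,0,0],[-0.022,0.032,0,0,0,0,0],[-0.022,0.032,0,0,0,0,0],[-0.022,0.032,0,0,0,0,0],[-0.022,0.032,0,0,0,0,0],[-0.022,0.032,0,0,0,0,0]]' 20
python3 -c "
from h import *
go(.6879,.0936,.2)"
```

```text
t 0.15 pos [0.2022 0.6956 0.2304] rot [1.80e+02 1.00e-01 7.38e+01] F [-0.15 -0.17 -0.01] g 0.998 tool shift mm [-442.5  634.4   31.2]
cam in tool [ 0.0010722  -0.07293041 -0.1423798 ]
clock: 0.82
position: [0.3876, 0.4686, 0.2313]
tool_rot: [3.141, 0.001, 1.287]
wrist_force: [1.1, 0.5, 0.3]
gripper_width: -0.003
t 0.82 pos [0.3876 0.4686 0.2313] rot [1.80e+02 1.00e-01 7.37e+01] F [1.14 0.47 0.29] g -0.003 tool shift mm [-275.9  393.3   31.7]
```

```bash
python3 -m pendant '[[-0.023,0.032,0,0,0,0,0],[-0.023,0.032,0,0,0,0,0],[-0.023,0.032,0,0,0,0,0],[-0.023,0.032,0,0,0,0,0],[-0.023,0.032,0,0,0,0,0],[-0.023,0.032,0,0,0,0,0],[-0.023,0.032,0,0,0,0,0],[-0.023,0.032,0,0,0,0,0]]'
python3 -m pendant '[[-0.023,0.032,0,0,0,0,0],[-0.023,0.032,0,0,0,0,0],[-0.023,0.032,0.005,0,0,0,0],[-0.015,0.018,0.005,0,0,0,0],[0,0,0.0,0,0,0,0],[0,0,0,0,0,0,0],[0,0,0,0,0,0,0]]'
python3 - <<'E'
from h import *
from station import snapshot
go(.6879,.0936,.2)
for n in("scene","side","wrist"): cv2.imwrite(f"pics/{n}1.png",snapshot(n)[:,:,::-1])
from station import camera_info;import pickle;pickle.dump(camera_info('wrist'),open('w1.pkl','wb'))
E
```

```text
clock: 1.48
position: [0.5811, 0.2203, 0.2314]
tool_rot: [-3.142, 0.001, 1.287]
wrist_force: [1.0, 0.5, -0.0]
gripper_width: -0.002
clock: 2.07
position: [0.6656, 0.1112, 0.221]
tool_rot: [-3.14, 0.0, 1.288]
wrist_force: [0.1, 0.5, -0.0]
gripper_width: 0.0
t 2.07 pos [0.6656 0.1112 0.221 ] rot [-179.9    0.    73.8] F [ 0.11  0.5  -0.01] g 0.0 tool shift mm [-10.7  26.4  21. ]
```

View pics/wrist1.png

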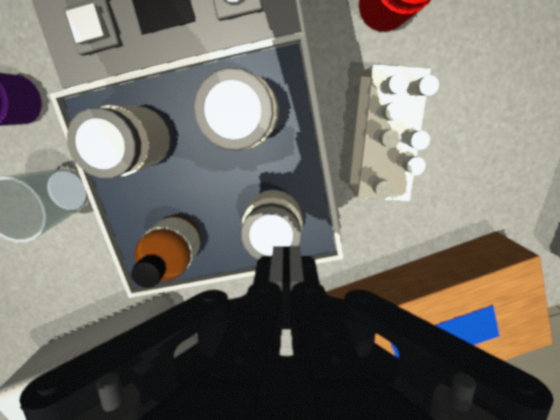

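View pics/side1.png

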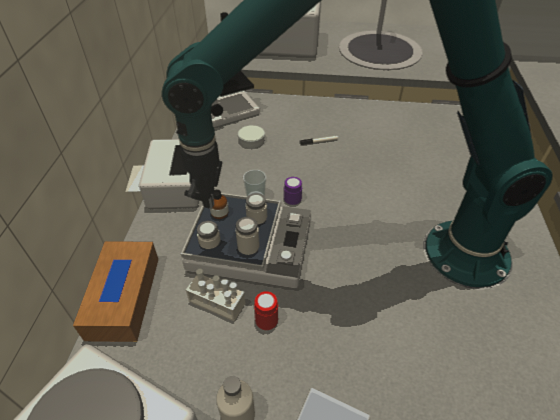

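The wrist picture shows the shaker from above: the short cap inlay at (270,232) just ahead of the fingertips, the tall one at (232,107), the middle one at (104,140) and the stop key at (85,24). I'll check these by ray casting against the earlier estimate.

```bash
python3 - <<'E'
from h import *
import pickle
i=pickle.load(open('w1.pkl','rb'));w=cv2.imread('pics/wrist1.png')[:,:,::-1].copy()
for k,s,z,r in(('short',(270,230),.121,34),('middle',(104,140),.139,40),('tall',(232,107),.157,40),('stop',(85,24),.077,22)):
    p=blob(w,s,r,200);print(k,np.round(p,1),np.round(onz(i,*p[:2],z),4),CAP[k])
go(.6879,.0936,.14)
E
```

```text
short [ 269.8  233.3 1279.8] [0.6852 0.0946 0.121 ] (0.6879, 0.0936)
middle [  99.6  143.4 1918.4] [ 0.5777 -0.0013  0.139 ] (0.579, -0.0027)
tall [ 232.7  109.  2725.2] [0.5837 0.1024 0.157 ] (0.5851, 0.1007)
stop [ 83.9  22.7 903.1] [ 0.4756 -0.0091  0.077 ] (0.4769, -0.0099)
t 2.22 pos [0.6657 0.1133 0.2215] rot [-180.   -0.   74.] F [0.91 0.54 0.71] g 0.0 tool shift mm [-12.8  26.9  81.4]
```

```bash
python3 -m pendant '[[-0.006,0.013,0,0,0,0,0],[-0.006,0.013,0,0,0,0,0],[0,0,0.02,0,0,0,0],[0,0,0.02,0,0,0,0],[0,0,0.02,0,0,0,0],[0,0,0.015,0,0,0,0],[0,0,0.005,0,0,0,0],[0,0,0,0,0,0,0]]'
python3 - <<'E'
from h import *
from station import snapshot
go(.687,.094,.122)
s=snapshot("scene");w=snapshot("wrist")
cv2.imwrite("pics/c2.png",np.hstack([cv2.resize(s[170:310,230:400],(400,330)),cv2.resize(w,(400,330))])[:,:,::-1])
E
```

```text
clock: 2.88
position: [0.6881, 0.0915, 0.1397]
tool_rot: [-3.14, 0.002, 1.287]
wrist_force: [-0.3, -0.2, 0.1]
gripper_width: 0.004
t 2.88 pos [0.6881 0.0915 0.1397] rot [-1.799e+02  1.000e-01  7.380e+01] F [-0.3  -0.17  0.13] g 0.004 tool shift mm [ 2.1 -1.7 17.7]
```

View pics/c2.png

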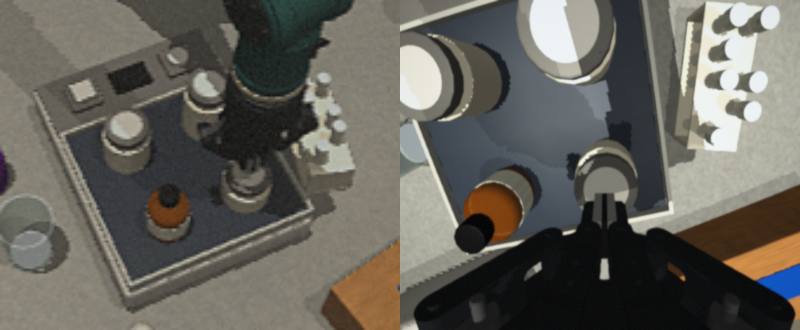

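The tips are centred over the short cap (left panel, 247,170), so I'll go down slowly.

```bash
python3 -m pendant '[[0,0,0.006,0,0,0,0],[0,0,0.006,0,0,0,0],[0,0,0.003,0,0,0,0],[0,0,0.002,0,0,0,0],[0,0,0.002,0,0,0,0],[0,0,0.0,0,0,0,0]]'
python3 -m pendant '[[0,0,0.001,0,0,0,0],[0,0,0.001,0,0,0,0],[0,0,0,0,0,0,0]]'
python3 -m pendant '[[0,0,0.001,0,0,0,0],[0,0,0.001,0,0,0,0],[0,0,0,0,0,0,0]]'
```

```text
clock: 3.48
position: [0.6879, 0.0927, 0.1219]
tool_rot: [-3.141, 0.0, 1.288]
wrist_force: [0.3, -0.9, 0.6]
gripper_width: -0.003
clock: 3.73
position: [0.6883, 0.0927, 0.1208]
tool_rot: [3.141, -0.0, 1.288]
wrist_force: [-1.2, 0.2, 1.8]
gripper_width: -0.001
clock: 3.98
position: [0.6883, 0.0927, 0.1185]
tool_rot: [3.141, -0.0, 1.288]
wrist_force: [0.1, -0.5, 3.4]
gripper_width: -0.001
```

Contact came at about 0.121 m and the force is now about 3.5 N. I'll continue in 1 mm steps.

```bash
python3 -m pendant '[[0,0,0.001,0,0,0,0],[0,0,0.001,0,0,0,0],[0,0,0,0,0,0,0]]'
python3 -m pendant '[[0,0,0.001,0,0,0,0],[0,0,0.001,0,0,0,0],[0,0,0,0,0,0,0]]'
python3 -m pendant '[[0,0,0.001,0,0,0,0],[0,0,0,0,0,0,0]]'
```

```text
clock: 4.23
position: [0.6883, 0.0927, 0.1162]
tool_rot: [3.141, -0.0, 1.288]
wrist_force: [-0.9, 0.0, 3.2]
gripper_width: 0.001
clock: 4.48
position: [0.6883, 0.0927, 0.1142]
tool_rot: [3.141, -0.0, 1.288]
wrist_force: [-0.7, 0.2, 3.6]
gripper_width: 0.001
clock: 4.65
position: [0.6884, 0.0927, 0.1141]
tool_rot: [3.141, -0.0, 1.288]
wrist_force: [-1.5, -0.0, 9.0]
gripper_width: -0.001
```

It hit a firm stop at 0.1141 m with 9 N, which is the nominal home height. I'll raise the tool and move toward the middle pot.

```bash
python3 -m pendant '[[0,0,-0.003,0,0,0,0],[0,0,-0.01,0,0,0,0],[0,0,-0.025,0,0,0,0],[0,0,-0.03,0,0,0,0],[0,0,-0.02,0,0,0,0],[0,0,0,0,0,0,0],[0,0,0,0,0,0,0]]'
python3 -c "
from h import *
go(.579,-.002,.2)"
```

```text
clock: 5.23
position: [0.6892, 0.0927, 0.203]
tool_rot: [3.138, -0.002, 1.288]
wrist_force: [-0.6, -0.2, -0.2]
gripper_width: -0.002
t 5.23 pos [0.6892 0.0927 0.203 ] rot [ 1.798e+02 -1.000e-01  7.380e+01] F [-0.59 -0.22 -0.24] g -0.002 tool shift mm [-121.7  -79.4    2.6]
```

```bash
python3 -m pendant '[[-0.024,-0.016,0,0,0,0,0],[-0.025,-0.016,0,0,0,0,0],[-0.025,-0.016,0,0,0,0,0],[-0.024,-0.016,0,0,0,0,0],[-0.024,-0.016,0,0,0,0,0],[0,0,0,0,0,0,0],[0,0,0,0,0,0,0]]'
python3 - <<'E'
from h import *
from station import snapshot,camera_info
go(.579,-.002,.15)
s=snapshot("scene");i=camera_info('wrist');w=snapshot("wrist");d=snapshot("side")
cv2.imwrite("pics/c3.png",np.hstack([cv2.resize(d[175:300,170:330],(400,330)),cv2.resize(w,(400,330))])[:,:,::-1])
cv2.imwrite("pics/w3.png",w[:,:,::-1]);import pickle;pickle.dump(i,open('w3.pkl','wb'))
E
```

```text
clock: 5.82
position: [0.5749, -0.0038, 0.2001]
tool_rot: [-3.138, 0.002, 1.285]
wrist_force: [-0.2, 1.2, -0.3]
gripper_width: -0.002
t 5.82 pos [ 0.5749 -0.0038  0.2001] rot [-1.798e+02  1.000e-01  7.360e+01] F [-0.21  1.2  -0.3 ] g -0.002 tool shift mm [ 3.   3.6 50.1]
```

View pics/c3.png

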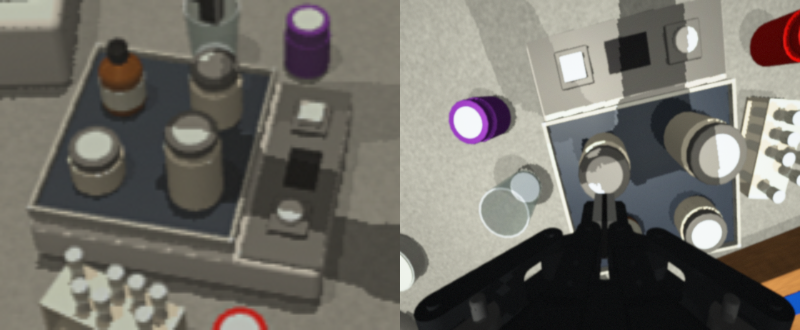

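The short cap now sits on its shoulder (left panel, 97,160), and the tips are nearly over the middle cap (right panel, 603,180). I'll correct by 2–3 mm and descend.

```bash
python3 -m pendant '[[0.002,0.003,0.01,0,0,0,0],[0,0,0.015,0,0,0,0],[0,0,0.015,0,0,0,0],[0,0,0.008,0,0,0,0],[0,0,0.005,0,0,0,0],[0,0,0.003,0,0,0,0],[0,0,0,0,0,0,0],[0,0,0,0,0,0,0]]'
python3 -m pendant '[[0,0,0.002,0,0,0,0],[0,0,0.002,0,0,0,0],[0,0,0,0,0,0,0]]'
```

```text
clock: 6.63
position: [0.5812, -0.001, 0.1455]
tool_rot: [3.141, -0.0, 1.288]
wrist_force: [0.6, 0.7, 1.2]
gripper_width: -0.001
clock: 6.88
position: [0.5808, -0.0011, 0.1414]
tool_rot: [3.141, -0.0, 1.288]
wrist_force: [-0.4, 0.4, 0.6]
gripper_width: -0.004
```

```bash
python3 -m pendant '[[0,0,0.001,0,0,0,0],[0,0,0.001,0,0,0,0],[0,0,0.001,0,0,0,0],[0,0,0,0,0,0,0]]'
python3 -m pendant '[[0,0,0.001,0,0,0,0],[0,0,0.001,0,0,0,0],[0,0,0.001,0,0,0,0],[0,0,0,0,0,0,0]]'
python3 -m pendant '[[0,0,0.001,0,0,0,0],[0,0,0.001,0,0,0,0],[0,0,0,0,0,0,0]]'
```

```text
clock: 7.22
position: [0.5809, -0.0011, 0.1384]
tool_rot: [3.141, -0.0, 1.288]
wrist_force: [0.1, 0.6, 2.0]
gripper_width: -0.003
clock: 7.55
position: [0.5809, -0.0011, 0.1354]
tool_rot: [3.141, -0.0, 1.288]
wrist_force: [-0.7, 0.1, 4.1]
gripper_width: -0.0
clock: 7.8
position: [0.5809, -0.0011, 0.1332]
tool_rot: [3.141, -0.0, 1.288]
wrist_force: [-0.2, 0.7, 2.7]
gripper_width: -0.003
```

```bash
python3 -m pendant '[[0,0,0.001,0,0,0,0],[0,0,0,0,0,0,0]]'
python3 -m pendant '[[0,0,0.001,0,0,0,0],[0,0,0,0,0,0,0]]'
```

```text
clock: 7.97
position: [0.5809, -0.0011, 0.1322]
tool_rot: [3.141, -0.0, 1.288]
wrist_force: [-1.1, -1.2, 2.9]
gripper_width: 0.002
clock: 8.13
position: [0.581, -0.0011, 0.1321]
tool_rot: [3.141, -0.0, 1.288]
wrist_force: [-1.9, 0.2, 8.6]
gripper_width: -0.003
```

It hit a firm stop at 0.1321 m, so the middle cap is home. Next I'll raise and go over the tall pot.

```bash
python3 -m pendant '[[0,0,-0.003,0,0,0,0],[0,0,-0.01,0,0,0,0],[0,0,-0.025,0,0,0,0],[0,0,-0.025,0,0,0,0],[0,0,-0.01,0,0,0,0],[0,0,0,0,0,0,0],[0,0,0,0,0,0,0]]'
python3 -c "
from h import *
go(.5845,.1012,.205)"
```

```text
clock: 8.72
position: [0.5807, -0.001, 0.2045]
tool_rot: [3.141, -0.0, 1.288]
wrist_force: [-1.2, 0.0, -0.2]
gripper_width: -0.003
t 8.72 pos [ 0.5807 -0.001   0.2045] rot [180.   -0.   73.8] F [-1.15  0.01 -0.24] g -0.003 tool shift mm [ 99.2 -24.9  -0.5]
```

```bash
python3 -m pendant '[[0.025,-0.006,0,0,0,0,0],[0.025,-0.007,0,0,0,0,0],[0.025,-0.006,0,0,0,0,0],[0.024,-0.006,0,0,0,0,0],[0,0,0,0,0,0,0],[0,0,0,0,0,0,0]]'
python3 - <<'E'
from h import *
from station import snapshot,camera_info
w=snapshot("wrist");d=snapshot("side")
go(.5845,.1012,.165)
cv2.imwrite("pics/c4.png",np.hstack([cv2.resize(d[175:300,170:330],(400,330)),cv2.resize(w,(400,330))])[:,:,::-1])
E
```

```text
clock: 9.22
position: [0.5831, 0.103, 0.2025]
tool_rot: [-3.138, 0.001, 1.292]
wrist_force: [-0.5, 0.7, -0.6]
gripper_width: 0.001
t 9.32 pos [0.5835 0.0997 0.203 ] rot [-1.799e+02  1.000e-01  7.380e+01] F [-0.18  0.02 -0.24] g 0.001 tool shift mm [ 1.8  0.6 38. ]
```

View pics/c4.png

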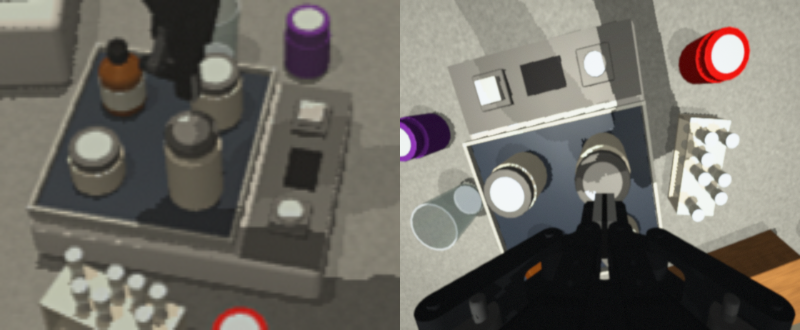

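The short and middle caps look closed (left panel, 97,160 and 217,85). The tool is over the tall cap (right panel, 603,180), so I'll descend.

```bash
python3 -m pendant '[[0.001,0,0.01,0,0,0,0],[0,0,0.012,0,0,0,0],[0,0,0.01,0,0,0,0],[0,0,0.006,0,0,0,0],[0,0,0.003,0,0,0,0],[0,0,0,0,0,0,0],[0,0,0,0,0,0,0]]'
python3 -m pendant '[[0,0,0.002,0,0,0,0],[0,0,0.001,0,0,0,0],[0,0,0,0,0,0,0]]'
```

```text
clock: 9.9
position: [0.5847, 0.1018, 0.1631]
tool_rot: [-3.141, 0.0, 1.288]
wrist_force: [0.4, 0.4, 0.5]
gripper_width: 0.003
clock: 10.15
position: [0.5848, 0.102, 0.1605]
tool_rot: [3.141, -0.0, 1.288]
wrist_force: [0.1, -0.1, 1.0]
gripper_width: -0.001
```

```bash
python3 -m pendant '[[0,0,0.001,0,0,0,0],[0,0,0.001,0,0,0,0],[0,0,0.001,0,0,0,0],[0,0,0.001,0,0,0,0],[0,0,0,0,0,0,0]]'
python3 -m pendant '[[0,0,0.001,0,0,0,0],[0,0,0.001,0,0,0,0],[0,0,0.001,0,0,0,0],[0,0,0,0,0,0,0]]'
python3 -m pendant '[[0,0,0.001,0,0,0,0],[0,0,0.001,0,0,0,0],[0,0,0,0,0,0,0]]'
```

```text
clock: 10.57
position: [0.5848, 0.102, 0.1565]
tool_rot: [3.141, -0.0, 1.288]
wrist_force: [0.1, 0.4, 1.8]
gripper_width: -0.002
clock: 10.9
position: [0.5848, 0.102, 0.1533]
tool_rot: [3.141, -0.0, 1.288]
wrist_force: [-0.9, -0.5, 4.1]
gripper_width: 0.004
clock: 11.15
position: [0.5848, 0.102, 0.1511]
tool_rot: [3.141, -0.0, 1.288]
wrist_force: [-1.5, 0.5, 1.8]
gripper_width: 0.003
```

```bash
python3 -m pendant '[[0,0,0.001,0,0,0,0],[0,0,0,0,0,0,0]]'
python3 -m pendant '[[0,0,0.001,0,0,0,0],[0,0,0,0,0,0,0]]'
```

```text
clock: 11.32
position: [0.5848, 0.102, 0.1502]
tool_rot: [3.141, -0.0, 1.288]
wrist_force: [0.3, -0.4, 3.1]
gripper_width: 0.001
clock: 11.48
position: [0.5848, 0.102, 0.1501]
tool_rot: [3.142, -0.0, 1.288]
wrist_force: [-1.5, -0.7, 8.8]
gripper_width: 0.001
```

It hit a firm stop at 0.1501 m, so the tall cap is home. I'll raise, move over the start key and check the caps before pressing.

```bash
python3 -m pendant '[[0,0,-0.003,0,0,0,0],[0,0,-0.01,0,0,0,0],[0,0,-0.02,0,0,0,0],[0,0,-0.02,0,0,0,0],[0,0,0,0,0,0,0]]'
python3 -m pendant '[[-0.002,-0.025,0,0,0,0,0],[-0.002,-0.025,0,0,0,0,0],[-0.002,-0.025,0,0,0,0,0],[-0.002,-0.017,0,0,0,0,0],[0,0,0,0,0,0,0],[0,0,0,0,0,0,0]]'
python3 - <<'E'
from h import *
from station import snapshot,camera_info
d=snapshot("side");s=snapshot("scene");w=snapshot("wrist")
go(.4865,.119,.1)
cv2.imwrite("pics/c5.png",np.hstack([cv2.resize(d[175:300,170:330],(400,330)),cv2.resize(s[170:310,230:400],(400,330))])[:,:,::-1])
cv2.imwrite("pics/w5.png",w[:,:,::-1])
E
```

```text
clock: 11.9
position: [0.5872, 0.1022, 0.2061]
tool_rot: [3.135, -0.003, 1.288]
wrist_force: [1.0, 0.1, -0.0]
gripper_width: 0.002
clock: 12.4
position: [0.4933, 0.12, 0.2022]
tool_rot: [-3.141, 0.0, 1.289]
wrist_force: [1.0, 0.2, -0.1]
gripper_width: -0.0
t 12.55 pos [0.4957 0.1198 0.2025] rot [179.9  -0.   73.8] F [ 0.19 -0.09  0.14] g 0.002 tool shift mm [ -3.4  -8.7 102.4]
```

View pics/c5.png

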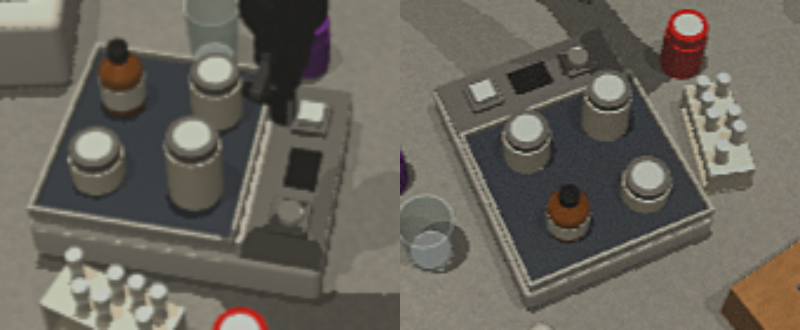

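View pics/w5.png

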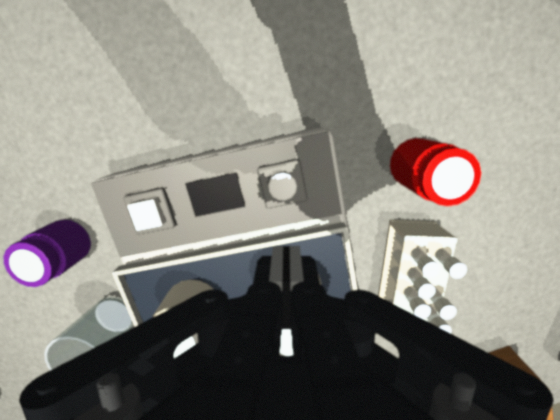

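All three caps now sit on their shoulders, nothing else has moved, and the start key is at (282,187) in the wrist picture. I'll cross-check its position.

```bash
python3 -m pendant '[[-0.003,-0.008,0.015,0,0,0,0],[0,0,0.015,0,0,0,0],[0,0,0,0,0,0,0],[0,0,0,0,0,0,0]]'
python3 - <<'E'
from h import *
from station import snapshot,camera_info
i=camera_info('wrist');w=snapshot("wrist")
go(.4865,.119,.09)
cv2.imwrite("pics/w6.png",w[:,:,::-1])
g=cv2.medianBlur(cv2.cvtColor(w,cv2.COLOR_RGB2GRAY),3)
c=cv2.HoughCircles(g,cv2.HOUGH_GRADIENT,1.2,30,param1=80,param2=18,minRadius=13,maxRadius=32)
for q in ([] if c is None else c[0]): 
    p=onz(i,q[0],q[1],.077)
    if abs(p[0]-.487)<.03 and abs(p[1]-.119)<.03: print(q,np.round(p,4))
E
```

```text
clock: 12.88
position: [0.4862, 0.1189, 0.1719]
tool_rot: [-3.141, 0.001, 1.287]
wrist_force: [0.6, 0.2, -0.0]
gripper_width: -0.001
t 12.93 pos [0.4867 0.1191 0.1725] rot [180.   -0.   73.8] F [ 0.51  0.42 -0.12] g 0.001 tool shift mm [-0.2 -0.3 82.5]
[286.2     201.00002  24.64   ] [0.4809 0.1216 0.077 ]
[319.80002 205.8      27.16   ] [0.4922 0.1463 0.077 ]
```

View pics/w6.png

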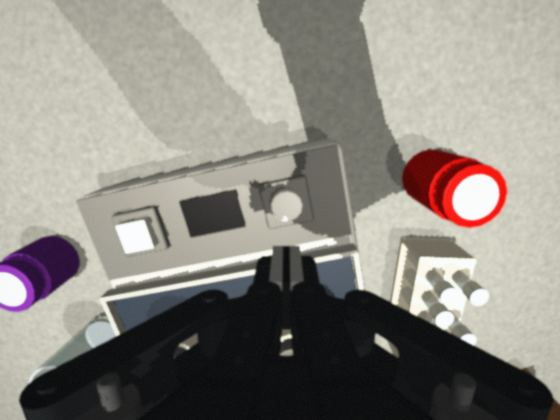

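The key centre by eye is (287,207), about 2–3 mm from the two-view result, so it is fine for a 26 mm key. Going down.

```bash
python3 -m pendant '[[0,-0.001,0.015,0,0,0,0],[0,0,0.02,0,0,0,0],[0,0,0.02,0,0,0,0],[0,0,0.015,0,0,0,0],[0,0,0.01,0,0,0,0],[0,0,0.005,0,0,0,0],[0,0,0,0,0,0,0],[0,0,0,0,0,0,0]]'
python3 -m pendant '[[0,0,0.002,0,0,0,0],[0,0,0.002,0,0,0,0],[0,0,0.001,0,0,0,0],[0,0,0,0,0,0,0]]'
python3 -m pendant '[[0,0,0.001,0,0,0,0],[0,0,0.001,0,0,0,0],[0,0,0.001,0,0,0,0],[0,0,0,0,0,0,0]]'
```

```text
clock: 13.6
position: [0.4853, 0.1196, 0.0878]
tool_rot: [3.141, -0.001, 1.288]
wrist_force: [-0.6, -0.0, 0.0]
gripper_width: -0.0
clock: 13.93
position: [0.4847, 0.1196, 0.0825]
tool_rot: [3.141, -0.0, 1.288]
wrist_force: [-0.0, -0.5, -0.0]
gripper_width: 0.001
clock: 14.27
position: [0.4845, 0.1195, 0.0791]
tool_rot: [-3.141, 0.0, 1.288]
wrist_force: [0.1, 0.1, 0.9]
gripper_width: 0.002
```

```bash
python3 -m pendant '[[0,0,0.001,0,0,0,0],[0,0,0.001,0,0,0,0],[0,0,0.001,0,0,0,0],[0,0,0.001,0,0,0,0],[0,0,0,0,0,0,0]]'
python3 -m pendant '[[0,0,0.001,0,0,0,0],[0,0,0.001,0,0,0,0],[0,0,0,0,0,0,0]]'
```

```text
clock: 14.68
position: [0.4847, 0.1195, 0.0753]
tool_rot: [3.142, -0.0, 1.288]
wrist_force: [-0.0, 0.7, 2.0]
gripper_width: 0.002
clock: 14.93
position: [0.4847, 0.1195, 0.0733]
tool_rot: [3.141, -0.0, 1.288]
wrist_force: [-0.6, 0.0, 2.9]
gripper_width: -0.005
```

```bash
python3 -m pendant '[[0,0,0.001,0,0,0,0],[0,0,0,0,0,0,0]]'
python3 -m pendant '[[0,0,0.001,0,0,0,0],[0,0,0,0,0,0,0]]'
```

```text
clock: 15.1
position: [0.4847, 0.1196, 0.0723]
tool_rot: [3.142, -0.0, 1.288]
wrist_force: [-0.0, -0.5, 3.1]
gripper_width: 0.005
clock: 15.27
position: [0.4847, 0.1196, 0.072]
tool_rot: [-3.142, -0.0, 1.288]
wrist_force: [-1.6, -0.4, 10.5]
gripper_width: -0.001
```

The key reached its bottom (0.0720 m, 10 N). I'll release it, clear the area and check.

```bash
python3 -m pendant '[[0,0,-0.003,0,0,0,0],[0,0,-0.006,0,0,0,0],[0,0,-0.025,0,0,0,0],[0,0,-0.04,0,0,0,0],[0,0,-0.04,0,0,0,0],[0,0,-0.04,0,0,0,0],[0,0,-0.02,0,0,0,0],[0,0,0,0,0,0,0]]'
python3 -m pendant '[[0.03,0,0,0,0,0,0],[0.035,0,0,0,0,0,0],[0.035,0,0,0,0,0,0],[0.035,0,0,0,0,0,0],[0.03,0,0,0,0,0,0],[0.02,0,0,0,0,0,0],[0,0,0,0,0,0,0],[0,0,0,0,0,0,0]]'
python3 - <<'E'
from h import *
from station import snapshot,camera_info
go(.48,.12,.2)
S={}
for n in("side","scene"):
    S[n]=snapshot(n);cv2.imwrite(f"pics/{n}7.png",S[n][:,:,::-1])
d,s=S["side"],S["scene"]
I={n:camera_info(n) for n in S}
P={'short':((335,243),(207,228)),'middle':((283,224),(255,201)),'tall':((318,207),(246,225)),'start':((305,193),(286,254)),'stop':((265,208),(294,217))}
for k,(a,b) in P.items():
    p=blob(s,a,10);q=blob(d,b,10)
    print(k,np.round(p,1),np.round(q,1),np.round(tri([ray(I['scene'],*p[:2]),ray(I['side'],*q[:2])]),4))
cv2.imwrite("pics/c7.png",np.hstack([cv2.resize(d[175:300,170:330],(400,330)),cv2.resize(s[170:310,230:400],(400,330))])[:,:,::-1])
cv2.imwrite("pics/f7.png",np.hstack([cv2.resize(d,(400,300)),cv2.resize(s,(400,300))])[:,:,::-1])
E
```

```text
clock: 15.93
position: [0.4878, 0.1204, 0.2504]
tool_rot: [3.133, -0.006, 1.288]
wrist_force: [0.2, 0.3, -0.9]
gripper_width: 0.001
clock: 16.6
position: [0.5353, 0.2982, 0.2438]
tool_rot: [-3.14, 0.002, 1.291]
wrist_force: [0.1, -1.1, 0.6]
gripper_width: 0.001
t 16.6 pos [0.5353 0.2982 0.2438] rot [-1.799e+02  1.000e-01  7.400e+01] F [ 0.14 -1.08  0.6 ] g 0.001 tool shift mm [-186.5   -3.8   44.2]
short [334.9 243.9 107.8] [207.1 229.6 117.2] [0.6879 0.0937 0.1162]Traceback (most recent call last):
  File "<stdin>", line 11, in <module>
  File "h.py", line 22, in blob
    if k==0: k=1+np.argmax(s[1:,4])
                 ~~~~~~~~~^^^^^^^^^
    return _wrapfunc(a, 'argmax', axis=axis, out=out, **kwds)
    return bound(*args, **kwds)
ValueError: attempt to get argmax of an empty sequence
```

The arm blocks a view from here, so I'll move further left and look again.

```bash
python3 -m pendant '[[0.03,-0.02,0,0,0,0,0],[0.035,-0.02,0,0,0,0,0],[0.035,-0.02,0,0,0,0,0],[0.035,-0.02,0,0,0,0,0],[0.035,-0.02,0,0,0,0,0],[0.035,-0.02,0,0,0,0,0],[0.03,-0.02,0,0,0,0,0],[0.03,-0.02,0,0,0,0,0]]'
python3 -m pendant '[[0.03,-0.02,0,0,0,0,0],[0.03,-0.02,0,0,0,0,0],[0.03,-0.02,0,0,0,0,0],[0.02,-0.01,0,0,0,0,0],[0,0,0,0,0,0,0],[0,0,0,0,0,0,0],[0,0,0,0,0,0,0]]'
python3 - <<'E'
from h import *
from station import snapshot,camera_info
go(.48,.12,.2)
S={}
for n in("side","scene"):
    S[n]=snapshot(n);cv2.imwrite(f"pics/{n}8.png",S[n][:,:,::-1])
d,s=S["side"],S["scene"]
cv2.imwrite("pics/c8.png",np.hstack([cv2.resize(d[175:300,170:330],(400,330)),cv2.resize(s[170:310,230:400],(400,330))])[:,:,::-1])
cv2.imwrite("pics/f8.png",np.hstack([cv2.resize(d,(400,300)),cv2.resize(s,(400,300))])[:,:,::-1])
I={n:camera_info(n) for n in S}
P={'short':((335,243),(207,228)),'middle':((283,224),(255,201)),'tall':((318,207),(246,225)),'start':((305,193),(286,254)),'stop':((265,208),(294,217))}
for k,(a,b) in P.items():
  try:
    p=blob(s,a,10);q=blob(d,b,10)
    print(k,np.round(p,1),np.round(q,1),np.round(tri([ray(I['scene'],*p[:2]),ray(I['side'],*q[:2])]),4))
  except ValueError: print(k,'dark')
E
```

```text
clock: 17.37
position: [0.4567, 0.5958, 0.245]
tool_rot: [3.141, 0.002, 1.286]
wrist_force: [1.1, -0.7, -0.2]
gripper_width: 0.002
clock: 17.95
position: [0.4219, 0.7188, 0.2448]
tool_rot: [3.14, 0.003, 1.285]
wrist_force: [0.5, -1.8, -0.2]
gripper_width: -0.001
t 17.95 pos [0.4219 0.7188 0.2448] rot [1.799e+02 1.000e-01 7.370e+01] F [ 0.46 -1.75 -0.17] g -0.001 tool shift mm [-558.1  224.2   46.6]
short [334.9 243.9 103.1] [207.1 229.6 111.8] [0.6879 0.0937 0.1162]
middle [283.3 223.9  99.6] [255.6 201.   95.4] [ 0.5789 -0.0026  0.1337]
tall [318.3 206.6  93.1] [246.3 225.6 118.5] [0.5851 0.1009 0.152 ]
start [305.1 193.   32.4] [285.6 254.1  53.9] [0.4868 0.1194 0.0781]
stop [264.7 207.8  46.9] [294.1 216.6  56.2] [ 0.477  -0.0099  0.0783]
```

View pics/c8.png

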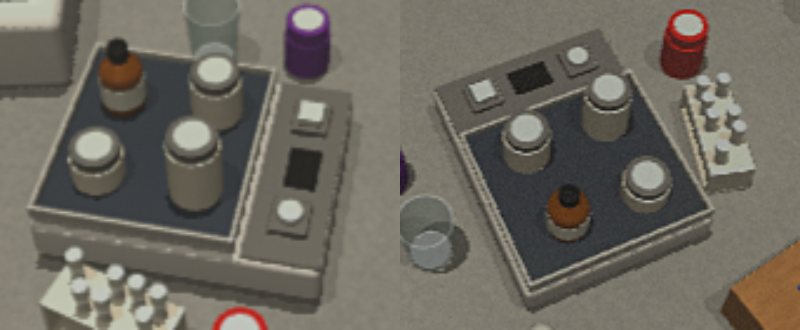

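View pics/f8.png

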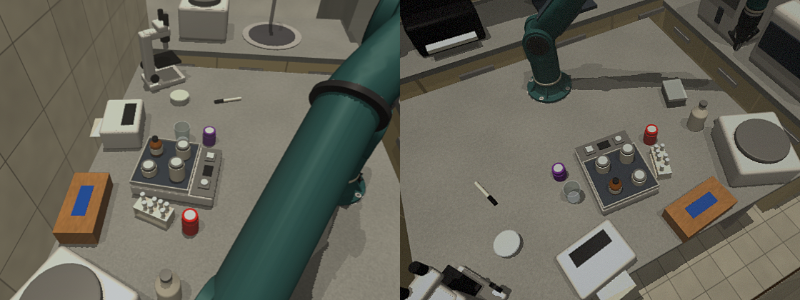

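Every cap top dropped about 7 mm with no sideways shift, both keys are back at their starting height, and the bystanders look unmoved. The arm is clear, so I'm handing in.

```bash
python3 -c "
from station import ticket;print(ticket.sign_off())"
```

```text
the job is handed in; nothing more can be done
None
```

I closed the short, middle and tall caps in that order with the shut fingertips. Then I pressed the round start key to its stop and released it, and handed the job in at about 18 s (limit 54 s).

- **Caps:** each one met a firm stop at its nominal home height (0.1141, 0.1321 and 0.1501 m), with readings of at most 9 N. In the last two-camera check the cap tops sat about 7 mm lower than at the start and had moved sideways by less than 0.5 mm.
- **Keys:** the start key bottomed at 0.0720 m with about 10.5 N. Both keys were back at their starting height afterwards, and the stop key was never touched.
- **Everything else:** by eye, the other objects in the final pictures looked unmoved; I did not measure their positions. The arm ended well clear of everything.
- **Checks that failed or disagreed:** the first attempt at the final check failed because the arm blocked or shaded a view; it worked after I moved the arm aside. A circle detection of the start key was off by about 6 mm, so I used the two-camera position, which the wrist picture matched by eye to about 3 mm. Triangulated heights read 1 to 2 mm high throughout, which is within the calibration.

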